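# Pack the paper-mending tray

### The arm

A 6-joint arm with a two-finger parallel gripper is mounted at the origin on the work surface. World frame = base frame: x ahead of the robot, y to its left, z up, the work surface at z = 0. Lengths are in m, angles in rad, forces in N, time in s.
With the tool pointing down it reaches from about 0.35 to 0.85 m from the base axis. Payload 8.1 kg.
Tool frame: the origin (TCP) lies at the very end of the fingers, on their centre line; the grasp point (between the pads) lies 19 mm behind it (grasp_offset is the distance from the TCP to the grasp point, in m); z points along the fingers, y is the direction in which the jaws open and shut (so a half turn about z gives the same grasp; the last joint's range is limited). The gripper opens to 93 mm and grips with 3 to 60 N. Pads are 15 mm wide; open, the fingers measure 128 mm over their backs; the gripper's body (75 mm by 188 mm) begins 65 mm behind the grasp point.
Start: joints at [1.131, 0.13, 1.488, -0, 1.523, -0.085], TCP at [0.208, 0.563, 0.219] pointing down, gripper open.
Joint ranges: [-2.96, 2.96], [-0.89, 2.26], [0.02, 2.5], [-1.34, 4.48], [0, 2.73], [-2.66, 2.66]. Speed limits (rad/s): [2.39, 2.39, 2.79, 3.14, 3.14, 3.14].

### API

Orientations are given as a rotation vector (axis times angle).
In Python, from plant import read_state, read_camera, close_job, search_frame, masks_of, grasp_offset gives the robot as it stands.
- The arm moves only by the tool drive_tool, never from a script. Its argument "plan" is a list of rows, each an object with "claw": the closure, from 0 (fully open) to 1 (shut); "linear": the shift along the tool's x, y, z in cm, a list of three; "angular": the turn, a rotation vector about the tool's x, y, z in degrees, a list of three. In form: [{"claw": claw, "linear": [tx, ty, tz], "angular": [ax, ay, az]}, ...]. A call has 1 to 12 rows; each row shifts and turns the commanded pose from where the row before left it, along the tool's axes as they then stand; what a row does not reach is not made up. A row lasts 1/8 s, in which the tool goes at most 62.5 mm and 10.7 degrees, less where a joint would pass 70% of its speed; a pose out of reach is approached as far as the arm can. A call is refused whole if a number of a shift passes 6.25 or a number of a turn 10.7, either way. A call with a gripper value outside its range is refused whole. The fingers move at their own pace and stop on an object; "newtons" is the grip in N (left out, the last holds). Time passes only in rows, so rows that do not move let the fingers close. It gives the time, the measured TCP pose, the force and the opening at its end, in the units of the state.
- read_state(): the state, without advancing time (a new reading comes with each control period).
- read_camera(name): name is "side" or "top" or "wrist"; returns a dict with "pixels" (384x512x3 uint8, red, green, blue), "K" (3x3 intrinsics, pixels), "xyz" and "attitude" of the camera in the world. Camera axes: x right, y up, looking along -z (the intrinsics and any distortion apply to the point x, -y, -z); pixel columns grow to the right and rows downward; lengths in m; the calibration is good to about 2 mm. A picture is of the moment at which its call begins. There is no depth.
- close_job(): hands the job in, once; it reports no verdict.
Trained networks look in a picture, given as the dict that the camera call returned (one of the last four; its "shot" number tells which), for a name from the list of things; names that differ only in an ending like _2 or _b are one class to them, and where a whole thing is asked for, a point or a joint stands for the part that bears it (a point fixed in the world has none). Each returns a list of dicts, best first, with "p" (0 to 1); they miss things now and then, are a little off and sometimes report something else, mostly with a low value. They report only what shows in the picture. A call takes as long as a camera call. They do not tell look-alikes from the thing itself.
- search_frame(picture, label): "at" ([x, y, z] in m, in world coordinates, good to about 4 mm: the middle of the surface that is visible of it).
- masks_of(picture, label): "mask" (384x512 bool, what is visible of it).
The state is a dict: "t": time; "q": joint angles; "dq": joint speeds; "joint_torque": joint torques, N m; "tool_pos": TCP position; "orientation": TCP orientation; "force": force on the tool from outside, world axes, zero at the start; "wrist_torque": the same for the moment, N m; "opening": finger opening in m.
Only numpy, scipy, OpenCV 4.12 (cv2) and the standard library are available. Lean on these libraries where they do the work, as an engineer would, in place of code of your own. Each camera call takes 0.05 s, during which the arm holds its last target.

### The job

Pack the plywood mending tray for the next repair: stand the squat paste jar in the round drip cup, the steel press weight in the cork-lined square well and the little glue bottle in the hole of the wooden block, and lay the awl lengthwise in the tray's empty long trough. Keep the jar, weight and bottle upright and set them down rather than dropping them. The tall slim jar and the screwdriver on the mat do not belong in this tray: leave them where they are.

Things in the scene. Friction and masses are not known exactly. Their poses are not given: they have to be found in the camera images.
- tray: Low plywood tray, fixed; 192 (its x) by 306 mm (its y), rim 20 mm high, walls and floor 6 mm thick. Origin: centre of underside. A 6 mm divider, as high as the rim, parts the empty long trough on the -x side (inside 78 by 294 mm, centre line along y at x = -51 mm, floor 6 mm above origin) from a row of three square inserts on the +x side, in any order. Stands left or right; the mat on the other side.
- drip_cup: White plastic insert in the tray, a 94 mm square base with a low round wall: inside diameter 84 mm, wall 3 mm thick, rim 18 mm above the insert's origin. Origin: centre of its underside; its floor lies 4 mm above that. Place of the paste jar. Fixed in the tray.
- cork_well: Wooden square well in the tray, 94 mm outside, 86 mm inside, 18 mm high, its floor lined with brown cork. Origin: centre of its underside; cork surface 8 mm above that; sides along x and y. Place of the press weight. Fixed in the tray.
- bottle_block: Solid wooden block in the tray, 94 mm square, 20 mm high, with one round hole of 58 mm diameter, 16 mm deep, with a dark floor. Origin: centre of its underside; the hole is at the centre, its floor 4 mm above the origin. Place of the glue bottle. Fixed in the tray.
- paste_jar: Squat white round jar with a flat steel screw lid: 62 mm diameter, 54 mm high in all (lid the top 18 mm, as wide as the jar), about 0.2 kg. Origin: centre of its underside, z up. Stands on the mat. Grip it across the lid and upper body.
- weight: Steel press weight: a round disc 58 mm diameter, 28 mm high, with a dark round knob on top (22 mm diameter, from 32 to 54 mm above the underside), about 0.55 kg. Origin: centre of its underside, z up. Stands on the mat. Pick it up by the knob.
- glue_bottle: Small white round plastic bottle with a paper band and a pointed grey nozzle: straight body 38 mm diameter up to 56 mm, shoulder and nozzle up to 80 mm, about 0.09 kg. Origin: centre of its underside, z up. Stands on the mat. Grip it round the body just below the shoulder.
- awl: Bookbinder's awl lying on the mat: faceted wooden handle 72 mm long, 22 mm wide, 20 mm high, brass ferrule, thin steel needle; 126 mm long in all. Origin: middle of the handle, on its underside; x along the tool towards the needle (handle from -36 to 36 mm, point at 90 mm), z up. It balances near the middle of the handle. About 0.05 kg.
- tall_jar: Look-alike, to be left alone: a taller, slimmer white jar with the same steel lid, 50 mm diameter, 84 mm high. Origin: centre of its underside. Stands on the mat.
- screwdriver: Look-alike, to be left alone: a flat-blade screwdriver lying on the mat, with the same kind of wooden handle as the awl (80 mm long, 22 mm wide, 20 mm high) but a thick long blade with a broad flat tip; 160 mm long in all. Origin: middle of the handle, on its underside; x towards the blade.
There are look-alikes about, which are no part of the job. Leave any blue or purple look-alike of the paste_jar alone.

How it is judged:
By the outcome, as a careful person would: the job done as asked, in the order asked, and still so for the second after the job is handed in, with the robot touching nothing.
It also fails if it takes over 112 s, if anything falls off the work surface, if the arm or the gripper's body presses on something with over 40 N, if the wrist force passes 120 N, or if a joint passes its speed limit or range.

## Working session

There is one attempt and no reset: what is moved stays moved. The work goes in short steps, Python scripts to look and compute and a tool call to move; the robot and the scene stay as the last step left them, time stands still between calls to the robot, and variables do not carry over. Pictures are saved under pics/ and viewed, and the job is handed in when it is done.

Besides the shell and the picture viewer there is one more tool, called after "Emit:" as a command line: name --argument value ..., lists and objects as JSON in quotes. drive_tool: Moves the arm, as the interface text tells. Its arguments: {"type":"object","properties":{"plan":{"type":"array"},"newtons":{"type":"number"}},"required":["plan"]}

```bash
mkdir -p pics; ls; cat > h.py <<'E'
import numpy as np, cv2
from scipy.spatial.transform import Rotation as R
from plant import *
def save(c,n): cv2.imwrite('pics/'+n+'.png', c['pixels'][:,:,::-1])
def rot(c):
    a=np.array(c['attitude'])
    return a if a.shape==(3,3) else R.from_rotvec(a).as_matrix()
def ray(c,u,v):
    K=np.array(c['K']); d=np.linalg.inv(K)@[u,v,1]; d=np.array([d[0],-d[1],-d[2]])
    return np.array(c['xyz']), rot(c)@d
def onz(c,u,v,z):
    o,d=ray(c,u,v); return o+d*(z-o[2])/d[2]
def proj(c,p):
    q=rot(c).T@(np.array(p)-c['xyz']); q=np.array([q[0],-q[1],-q[2]]); w=np.array(c['K'])@q; return w[:2]/w[2]
E
python3 - <<'E'
from h import *
s=read_state(); print(s)
for n in ['top','side']:
    c=read_camera(n); save(c,n+'0'); print(n,{k:v for k,v in c.items() if k!='pixels'})
    for l in ['tray','drip_cup','cork_well','bottle_block','paste_jar','weight','glue_bottle','awl','tall_jar','screwdriver']:
        print(l,[(np.round(d['at'],3).tolist(),round(d['p'],2)) for d in search_frame(c,l)][:4])
E
```

```text
pics
{'t': 0.0, 'q': array([ 1.13058861e+00,  1.31121991e-01,  1.48929559e+00,  1.29401497e-05,
        1.52298243e+00, -8.53891262e-02]), 'dq': array([ 1.55043976e-03, -2.43165606e-03,  9.49229719e-05,  8.22150025e-05,
        2.40257046e-04, -2.47487790e-04]), 'joint_torque': array([-4.22374005e-04, -5.59840572e+01, -4.91753054e+01,  7.66658527e-02,
        3.58930626e-02, -1.80480070e-04]), 'tool_pos': array([0.20817706, 0.56212063, 0.21760189]), 'orientation': array([-5.54344377e-01, -3.09180707e+00,  2.73581354e-03]), 'force': array([-0.30433723, -0.59190027, -1.19014945]), 'wrist_torque': array([-0.02388468,  0.00972818,  0.0036238 ]), 'opening': 0.09302857595029113}
top {'K': array([[473.00483845,   0.        , 248.07531329],
       [  0.        , 473.00483845, 188.00561738],
       [  0.        ,   0.        ,   1.        ]]), 'xyz': array([0.2248277 , 0.00703489, 1.24877427]), 'attitude': array([ 0.13502823, -0.13278199, -1.5860403 ]), 'shot': 1}
tray [([0.472, 0.198, 0.003], 0.93)]
drip_cup [([0.557, 0.29, 0.011], 0.97)]
cork_well [([0.56, 0.096, 0.014], 0.94)]
bottle_block
[... 532 characters left out ...]
       ,   0.        ,   1.        ]]), 'xyz': array([ 0.23530859, -0.72232265,  0.91287941]), 'attitude': array([ 0.69878197, -0.10696724, -0.28826926]), 'shot': 2}
tray [([0.474, 0.173, 0.004], 0.66)]
drip_cup [([0.556, 0.3, 0.009], 0.97)]
cork_well [([0.558, 0.097, 0.013], 0.67)]
bottle_block [([0.562, 0.2, 0.025], 0.95)]
paste_jar [([0.353, 0.098, 0.053], 0.94), ([0.422, -0.076, 0.053], 0.89), ([0.282, -0.246, 0.056], 0.82), ([0.339, 0.004, 0.055], 0.64)]
weight [([0.558, 0.2, 0.025], 0.73), ([0.567, -0.071, 0.028], 0.69)]
glue_bottle [([0.446, -0.334, 0.056], 0.63)]
awl [([0.507, -0.153, 0.019], 0.84)]
tall_jar [([0.573, -0.334, 0.082], 0.88)]
screwdriver [([0.522, -0.252, 0.015], 0.9)]
```

View pics/top0.png

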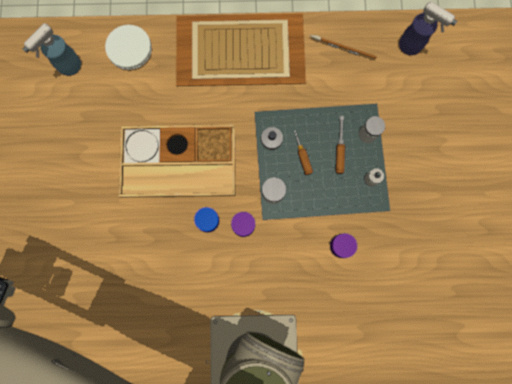

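View pics/side0.png

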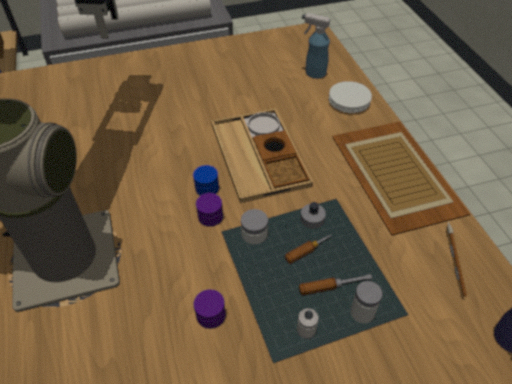

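```bash
cat >> h.py <<'E'
from scipy.optimize import least_squares
th=np.linspace(0,2*np.pi,40,endpoint=False)
def cyl(*secs):
    return np.concatenate([np.c_[r*np.cos(th),r*np.sin(th),0*th+z] for z,r in secs])
def box(x0,x1,y0,y1,z0,z1):
    return np.array([[x,y,z] for x in(x0,x1) for y in(y0,y1) for z in(z0,z1)])
M={'paste_jar':[cyl((0,.031),(.054,.031))],'weight':[cyl((0,.029),(.028,.029)),cyl((.028,.008),(.032,.008)),cyl((.032,.011),(.054,.011))],
'glue_bottle':[cyl((0,.019),(.056,.019),(.066,.006),(.08,.003))],'tall_jar':[cyl((0,.025),(.084,.025))],
'awl':[box(-.036,.036,-.011,.011,0,.020),box(.036,.09,-.002,.002,.008,.012)],
'screwdriver':[box(-.04,.04,-.011,.011,0,.020),box(.04,.12,-.004,.004,.006,.014)],
'drip_cup':[box(-.047,.047,-.047,.047,.004,.004),cyl((0.004,.045),(.018,.045))],'cork_well':[box(-.047,.047,-.047,.047,0.006,.018)],'bottle_block':[box(-.047,.047,-.047,.047,.006,.020)],
'tray':[box(-.096,.096,-.153,.153,0,.02)]}
def sil(c,l,x,y,yaw,z=0,up=2):
    im=np.zeros((384*up,512*up),np.uint8)
    Rz=R.from_euler('z',yaw).as_matrix()
    for part in M[l]:
        P=np.array([proj(c,Rz@p+[x,y,z]) for p in part])
        h=cv2.convexHull(((P+.5)*up*16).astype(np.int32))
        cv2.fillConvexPoly(im,h,1,shift=4)
    return im
def fit(obs,l,x0,z=0,yawfit=False,up=2):
    ms=[(c,cv2.resize(m.astype(np.uint8),None,fx=up,fy=up,interpolation=cv2.INTER_NEAREST)) for c,m in obs]
    ms=[(c,cv2.GaussianBlur(m.astype(np.float32),(0,0),3)) for c,m in ms]
    def f(p):
        yaw=p[2]*.3 if yawfit else 0
        return np.concatenate([(cv2.GaussianBlur(sil(c,l,p[0]*.01,p[1]*.01,yaw,z,up).astype(np.float32),(0,0),3)-m)[::2,::2].ravel() for c,m in ms])
    p0=[x0[0]*100,x0[1]*100]+([x0[2]/.3] if yawfit else [])
    r=least_squares(f,p0,diff_step=None,method='trf',x_scale=1.0,jac=lambda p:np.stack([(f(p+e)-f(p-e))/.2 for e in np.eye(len(p0))*.1],1))
    p=r.x; 
    return p[0]*.01,p[1]*.01,(p[2]*.3 if yawfit else 0),r.cost
E
cat > m.py <<'E'
from h import *
cs=[read_camera('top'),read_camera('side')]
g={'paste_jar':(.42,-.07,0),'weight':(.565,-.067,0),'glue_bottle':(.445,-.325,0),'tall_jar':(.573,-.325,0),'awl':(.5,-.15,.35),'screwdriver':(.515,-.25,0),'drip_cup':(.556,.295,0),'cork_well':(.559,.097,0),'bottle_block':(.56,.195,0),'tray':(.505,.195,0)}
for l,x0 in g.items():
    z=.006 if l in('drip_cup','cork_well','bottle_block') else 0
    obs=[]
    for c in cs:
        best=None
        for d in masks_of(c,l):
            v,u=np.nonzero(d['mask']); e=np.hypot(*(proj(c,[x0[0],x0[1],.025])-[u.mean(),v.mean()]))
            if best is None or e<best[0]: best=(e,d['mask'],d['p'])
        if best is not None and best[0]<25: obs.append((c,best[1]))
        print(l,None if best is None else (round(best[0],1),best[2],best[1].sum(), sil(c,l,*x0,z).sum()/4))
    y=l in('awl','screwdriver','tray')
    if obs:
        print('   both',np.round(fit(obs,l,x0,z,y),4), 'each',[np.round(fit([o],l,x0,z,y)[:3],4).tolist() for o in obs])
E
python3 m.py
```

```text
paste_jar (np.float64(4.6), 0.91, np.int64(544), np.float64(536.5))
paste_jar (np.float64(5.0), 0.87, np.int64(811), np.float64(876.25))
   both [ 0.4262 -0.0591  0.      5.1499] each [[0.4273, -0.0597, 0.0], [0.4258, -0.0582, 0.0]]
weight (np.float64(2.9), 0.71, np.int64(374), np.float64(432.0))
weight (np.float64(0.9), 0.85, np.int64(511), np.float64(580.5))
   both [ 0.5704 -0.0592  0.      9.1618] each [[0.5699, -0.0593, 0.0], [0.5704, -0.0593, 0.0]]
glue_bottle (np.float64(3.8), 0.63, np.int64(210), np.float64(276.5))
glue_bottle (np.float64(5.9), 0.76, np.int64(532), np.float64(545.25))
   both [ 0.4556 -0.3228  0.     10.2856] each [[0.4542, -0.3206, 0.0], [0.4554, -0.3236, 0.0]]
tall_jar (np.float64(5.2), 0.88, np.int64(461), np.float64(525.5))
tall_jar (np.float64(8.3), 0.8, np.int64(1005), np.float64(1030.75))
   both [ 0.5809 -0.3212  0.      8.0492] each [[0.5813, -0.3211, 0.0], [0.5803, -0.3219, 0.0]]
awl (np.float64(5.1), 0.54, np.int64(285), np.float64(323.25))
awl (np.float64(2.9), 0.89, np.int64(362), np.float64(490.0))
   both [ 0.5071 -0.1461  0.2764 21.2112] each 
[... 560 characters left out ...]
3, np.int64(1253), np.float64(1270.25))
cork_well (np.float64(2.6), 0.58, np.int64(1088), np.float64(1150.0))
   both [0.5571 0.0981 0.     7.5122] each [[0.5579, 0.0975, 0.0], [0.5566, 0.0989, 0.0]]
bottle_block (np.float64(2.0), 0.57, np.int64(1241), np.float64(1306.25))
bottle_block (np.float64(1.7), 0.69, np.int64(901), np.float64(1042.0))
   both [ 0.5577  0.1951  0.     25.4521] each [[0.5574, 0.1939, 0.0], [0.558, 0.197, 0.0]]
tray (np.float64(12.8), 0.57, np.int64(4348), np.float64(8342.0))
tray (np.float64(13.0), 0.78, np.int64(3609), np.float64(6334.75))
   both [ 5.1240000e-01  1.9490000e-01 -1.2100000e-02  3.0129714e+03] each [[0.5093, 0.1952, -0.0325], [0.5122, 0.1942, -0.0073]]
```

Emit:
drive_tool --plan '[{"claw": 0.1, "linear": [0, 0, 0], "angular": [0, 0, 10]}, {"claw": 0.1, "linear": [0, 0, 0], "angular": [0, 0, 10]}, {"claw": 0.1, "linear": [0, 0, 0], "angular": [0, 0, 10]}, {"claw": 0.1, "linear": [0, 0, 0], "angular": [0, 0, 10]}, {"claw": 0.1, "linear": [0, 0, 0], "angular": [0, 0, 10]}, {"claw": 0.1, "linear": [0, 0, 0], "angular": [0, 0, 10]}, {"claw": 0.1, "linear": [0, 0, 0], "angular": [0, 0, 9.7]}, {"claw": 0.1, "linear": [-5, 1.75, 0], "angular": [0, 0, 0]}, {"claw": 0.1, "linear": [-5, 1.75, 0], "angular": [0, 0, 0]}, {"claw": 0.1, "linear": [-5, 1.75, 0], "angular": [0, 0, 0]}, {"claw": 0.1, "linear": [-5, 1.75, 0], "angular": [0, 0, 0]}, {"claw": 0.1, "linear": [-5, 1.75, 0], "angular": [0, 0, 0]}]'

```text
t: 3.7
tool_pos: [0.2961, 0.3111, 0.2188]
orientation: [2.221, 2.221, 0.001]
force: [1.5, -0.9, -0.3]
opening: 0.084
```

Emit:
drive_tool --plan '[{"claw": 0.1, "linear": [-5, 1.75, 0], "angular": [0, 0, 0]}, {"claw": 0.1, "linear": [-5, 1.75, 0], "angular": [0, 0, 0]}, {"claw": 0.1, "linear": [-5, 1.75, 0], "angular": [0, 0, 0]}, {"claw": 0.1, "linear": [-5, 1.75, 0], "angular": [0, 0, 0]}, {"claw": 0.1, "linear": [-5, 1.75, 0], "angular": [0, 0, 0]}, {"claw": 0.1, "linear": [-5, 1.75, 0], "angular": [0, 0, 0]}, {"claw": 0.1, "linear": [-2.2, 0.8, 0], "angular": [0, 0, 0]}, {"claw": 0.1, "linear": [0, 0, 0], "angular": [0, 0, 0]}, {"claw": 0.1, "linear": [0, 0, 0], "angular": [0, 0, 0]}]'

```text
t: 4.82
tool_pos: [0.4084, -0.0089, 0.2186]
orientation: [-2.222, -2.22, -0.0]
force: [1.2, -0.0, 0.3]
opening: 0.0836
```

```bash
cat > go.py <<'E'
import sys
from h import *
# target x y z toolangle(deg)
s=read_state(); Rm=R.from_rotvec(s['orientation']); p=s['tool_pos']
print('t',s['t'],'p',np.round(p,4),'f',np.round(s['force'],1),'open',round(s['opening'],4),'q6',round(s['q'][5],2))
if len(sys.argv)>1:
    x,y,z,a=map(float,sys.argv[1:5])
    Rt=R.from_euler('z',a,degrees=True)*R.from_euler('x',180,degrees=True)
    print('lin cm',np.round(Rm.inv().apply(np.array([x,y,z])-p)*100,2),'ang deg',np.round((Rm.inv()*Rt).as_rotvec(degrees=True),2),'lin in target frame',np.round(Rt.inv().apply(np.array([x,y,z])-p)*100,2))
E
python3 go.py .4262 -.0591 .026 90
python3 - <<'E'
from h import *
c=read_camera('wrist'); save(c,'w1'); print(c['xyz'],c['attitude'])
for d in masks_of(c,'paste_jar'):
    v,u=np.nonzero(d['mask']); print(d['p'],u.mean(),v.mean(),d['mask'].sum())
    if d['mask'].sum()>300:
        print(fit([(c,d['mask'])],'paste_jar',onz(c,u.mean(),v.mean(),.04)[:2],up=1))
E
```

```text
t 4.825 p [ 0.4084 -0.0089  0.2186] f [ 1.2 -0.   0.3] open 0.0836 q6 -0.15
lin cm [-5.03  1.78 19.26] ang deg [-0.01 -0.02 -0.03] lin in target frame [-5.02  1.78 19.26]
[0.40940027 0.06969576 0.38394002] [-2.82157295e-01  1.37788842e-03 -9.51586005e-05]
0.92 167.0076923076923 332.82 1300
(np.float64(0.28051311918808913), np.float64(-0.24475011798149118), 0, np.float32(84.8927))
0.84 269.0695842450766 211.52954048140043 2285
(np.float64(0.425456812963326), np.float64(-0.05871608312511585), 0, np.float32(2.8761678))
0.75 204.2869318181818 61.31060606060606 3168
(np.float64(0.35340263153163803), np.float64(0.11564245664280794), 0, np.float32(1.6943747))
0.6 197.3454398708636 147.8684422921711 2478
(np.float64(0.3403438038442825), np.float64(0.022420150624041308), 0, np.float32(3.3041663))
```

Emit:
drive_tool --plan '[{"claw": 0.1, "linear": [-2.5, 0.9, 2], "angular": [0, 0, 0]}, {"claw": 0.1, "linear": [-2.5, 0.9, 3], "angular": [0, 0, 0]}, {"claw": 0.1, "linear": [0, 0, 4], "angular": [0, 0, 0]}, {"claw": 0.1, "linear": [0, 0, 4], "angular": [0, 0, 0]}, {"claw": 0.1, "linear": [0, 0, 3], "angular": [0, 0, 0]}, {"claw": 0.1, "linear": [0, 0, 2], "angular": [0, 0, 0]}, {"claw": 0.1, "linear": [0, 0, 1.25], "angular": [0, 0, 0]}, {"claw": 0.1, "linear": [0, 0, 0], "angular": [0, 0, 0]}, {"claw": 0.45, "linear": [0, 0, 0], "angular": [0, 0, 0]}, {"claw": 0.6, "linear": [0, 0, 0], "angular": [0, 0, 0]}, {"claw": 0.6, "linear": [0, 0, 0], "angular": [0, 0, 0]}, {"claw": 0.6, "linear": [0, 0, 0], "angular": [0, 0, 0]}]' --newtons 20

```text
t: 6.42
tool_pos: [0.4272, -0.0597, 0.0269]
orientation: [2.221, 2.22, 0.001]
force: [-2.0, 0.2, 6.1]
opening: 0.0612
```

Emit:
drive_tool --plan '[{"claw": 0.6, "linear": [0, 0, -1.5], "angular": [0, 0, 0]}, {"claw": 0.6, "linear": [0, 0, -3.5], "angular": [0, 0, 0]}, {"claw": 0.6, "linear": [0, 0, -4], "angular": [0, 0, 0]}, {"claw": 0.6, "linear": [3, 1.1, -1], "angular": [0, 0, 0]}, {"claw": 0.6, "linear": [4.5, 1.7, 0], "angular": [0, 0, 0]}, {"claw": 0.6, "linear": [4.5, 1.7, 0], "angular": [0, 0, 0]}, {"claw": 0.6, "linear": [4.5, 1.7, 0], "angular": [0, 0, 0]}, {"claw": 0.6, "linear": [4.5, 1.7, 0], "angular": [0, 0, 0]}, {"claw": 0.6, "linear": [4.5, 1.7, 0], "angular": [0, 0, 0]}, {"claw": 0.6, "linear": [4.5, 1.7, 0], "angular": [0, 0, 0]}, {"claw": 0.6, "linear": [3, 1.1, 0], "angular": [0, 0, 0]}, {"claw": 0.6, "linear": [2, 0.7, 0], "angular": [0, 0, 0]}]'

```text
t: 7.92
tool_pos: [0.5579, 0.2921, 0.1266]
orientation: [-2.221, -2.222, 0.0]
force: [-1.9, 0.1, -1.5]
opening: 0.0615
```

Emit:
drive_tool --plan '[{"claw": 0.6, "linear": [0, 0, 0], "angular": [0, 0, 0]}, {"claw": 0.6, "linear": [0, 0, 0], "angular": [0, 0, 0]}]'

```text
t: 8.18
tool_pos: [0.5575, 0.2898, 0.1262]
orientation: [2.222, 2.221, -0.001]
force: [-0.6, 0.5, -1.4]
opening: 0.0615
```

```bash
python3 go.py .5585 .293 .036 90
python3 - <<'E'
from h import *
c=read_camera('side'); save(c,'s2')
E
```

```text
t 8.175 p [0.5575 0.2898 0.1262] f [-0.6  0.5 -1.4] open 0.0615 q6 0.4
lin cm [0.33 0.1  9.02] ang deg [-0.03  0.03 -0.03] lin in target frame [0.32 0.1  9.02]
```

View pics/s2.png

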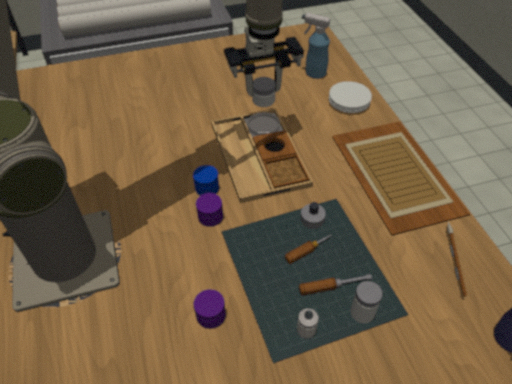

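The jar hangs upright in the gripper at about (264, 92), above the drip cup (264, 123).

Emit:
drive_tool --plan '[{"claw": 0.6, "linear": [0.3, 0.1, 1.5], "angular": [0, 0, 0]}, {"claw": 0.6, "linear": [0, 0, 2.5], "angular": [0, 0, 0]}, {"claw": 0.6, "linear": [0, 0, 2.5], "angular": [0, 0, 0]}, {"claw": 0.6, "linear": [0, 0, 1.2], "angular": [0, 0, 0]}, {"claw": 0.6, "linear": [0, 0, 0.5], "angular": [0, 0, 0]}, {"claw": 0.6, "linear": [0, 0, 0.25], "angular": [0, 0, 0]}, {"claw": 0.6, "linear": [0, 0, 0.2], "angular": [0, 0, 0]}, {"claw": 0.6, "linear": [0, 0, 0.1], "angular": [0, 0, 0]}, {"claw": 0.6, "linear": [0, 0, 0], "angular": [0, 0, 0]}]'

```text
t: 9.35
tool_pos: [0.559, 0.2936, 0.039]
orientation: [2.222, 2.221, 0.001]
force: [-0.5, -0.6, -1.8]
opening: 0.0617
```

Emit:
drive_tool --plan '[{"claw": 0.6, "linear": [0, 0, 0.1], "angular": [0, 0, 0]}, {"claw": 0.6, "linear": [0, 0, 0.1], "angular": [0, 0, 0]}]'

```text
t: 9.6
tool_pos: [0.5588, 0.2935, 0.0367]
orientation: [2.222, 2.221, 0.0]
force: [0.4, 0.4, -1.9]
opening: 0.0619
```

Emit:
drive_tool --plan '[{"claw": 0.6, "linear": [0, 0, 0.1], "angular": [0, 0, 0]}, {"claw": 0.6, "linear": [0, 0, 0], "angular": [0, 0, 0]}]'

```text
t: 9.85
tool_pos: [0.5587, 0.2934, 0.0355]
orientation: [-2.222, -2.221, 0.0]
force: [-0.2, 0.3, -2.7]
opening: 0.0615
```

Emit:
drive_tool --plan '[{"claw": 0.6, "linear": [0, 0, 0.1], "angular": [0, 0, 0]}, {"claw": 0.6, "linear": [0, 0, 0.1], "angular": [0, 0, 0]}]'

```text
t: 10.1
tool_pos: [0.5589, 0.2936, 0.0349]
orientation: [2.222, 2.221, 0.0]
force: [-7.1, -3.3, 14.3]
opening: 0.0616
```

Emit:
drive_tool --plan '[{"claw": 0.25, "linear": [0, 0, 0], "angular": [0, 0, 0]}, {"claw": 0.2, "linear": [0, 0, 0], "angular": [0, 0, 0]}, {"claw": 0.15, "linear": [0, 0, 0], "angular": [0, 0, 0]}, {"claw": 0.15, "linear": [0, 0, -1.5], "angular": [0, 0, 0]}, {"claw": 0.15, "linear": [0, 0, -4], "angular": [0, 0, 0]}, {"claw": 0.15, "linear": [0, 0, -4], "angular": [0, 0, 0]}, {"claw": 0.4, "linear": [-3, 0, 0], "angular": [0, 0, 0]}, {"claw": 0.4, "linear": [-5, 0.2, 0], "angular": [0, 0, 0]}, {"claw": 0.4, "linear": [-5, 0.2, 0], "angular": [0, 0, 0]}, {"claw": 0.4, "linear": [-5, 0.2, 0], "angular": [0, 0, 0]}, {"claw": 0.4, "linear": [-5, 0.2, 0], "angular": [0, 0, 0]}, {"claw": 0.4, "linear": [-5, 0.2, 0], "angular": [0, 0, 0]}]'

```text
t: 11.6
tool_pos: [0.569, 0.0119, 0.1301]
orientation: [2.221, 2.22, 0.002]
force: [1.1, -0.0, 0.2]
opening: 0.056
```

Emit:
drive_tool --plan '[{"claw": 0.4, "linear": [-4, 0.1, 0], "angular": [0, 0, 0]}, {"claw": 0.4, "linear": [-2, 0, 0], "angular": [0, 0, 0]}, {"claw": 0.4, "linear": [0, 0, 0], "angular": [0, 0, 0]}, {"claw": 0.4, "linear": [0, 0, 0], "angular": [0, 0, 0]}]'

```text
t: 12.1
tool_pos: [0.5697, -0.0454, 0.1289]
orientation: [-2.221, -2.221, -0.001]
force: [-0.1, 0.5, -0.5]
opening: 0.056
```

```bash
python3 go.py .5703 -.0592 .033 90
cat > v.py <<'E'
import sys
from h import *
# cam label x y z name
n,l,x,y,z,nm=sys.argv[1],sys.argv[2],*map(float,sys.argv[3:6]),sys.argv[6]
c=read_camera(n); save(c,nm)
yaw=l in('awl',)
for d in masks_of(c,l):
    v,u=np.nonzero(d['mask']); e=np.hypot(*(proj(c,[x,y,z+.025])-[u.mean(),v.mean()]))
    print(round(d['p'],2),round(u.mean()),round(v.mean()),d['mask'].sum(),'err px',round(e))
    if e<40: print('  fit',np.round(fit([(c,d['mask'])],l,(x,y,0),z,False,up=1),4))
E
python3 v.py wrist weight .5703 -.0592 0 w3; python3 v.py side paste_jar .559 .2935 .01 s3
```

```text
t 12.1 p [ 0.5697 -0.0454  0.1289] f [-0.1  0.5 -0.5] open 0.056 q6 -0.17
lin cm [-1.39  0.06  9.59] ang deg [ 0.01 -0.03  0.01] lin in target frame [-1.38  0.06  9.59]
0.94 206 180 663 err px 84
0.85 209 309 1057 err px 198
0.78 209 209 803 err px 106
0.6 263 118 556 err px 0
  fit [0.557  0.2954 0.     0.7028]
0.27 301 251 359 err px 138
```

View pics/s3.png

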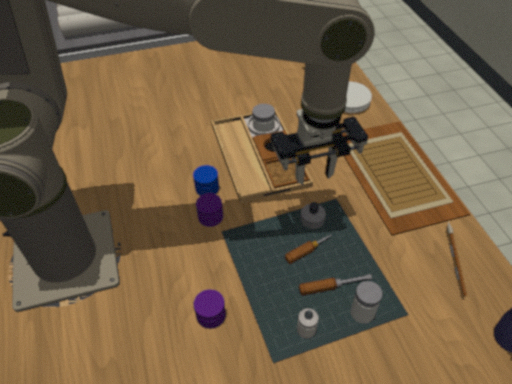

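View pics/w3.png

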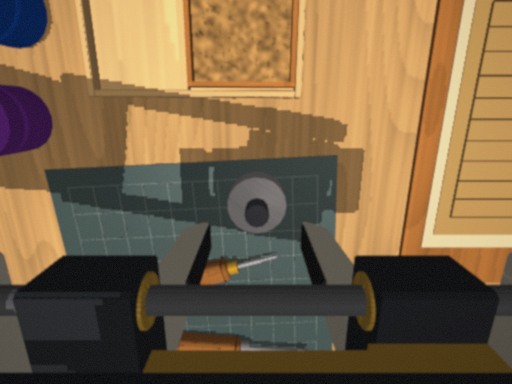

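The jar stands in the cup at side (263, 118). In the wrist view the weight is at (257, 205), with its knob at about (257, 213); I'll check its position from that.

```bash
python3 - <<'E'
from h import *
c=read_camera('wrist')
for z in(0.028,.054): print(z,proj(c,[.5703,-.0592,z]))
g=c['pixels'].astype(int).sum(2); m=(g[180:240,225:290]<130).astype(np.uint8)
n,lab,st,ce=cv2.connectedComponentsWithStats(m); print(st,ce+[225,180])
im=c['pixels'][:,:,::-1].copy()
P=np.array([proj(c,p+[.5703,-.0592,0]) for p in cyl((.028,.029),(.054,.011))]).round().astype(int)
for p in P: im[p[1],p[0]]=(0,255,0)
cv2.imwrite('pics/w4.png',cv2.resize(im[150:260,180:340],None,fx=4,fy=4,interpolation=0))
E
```

```text
0.028 [255.55939879 205.85925429]
0.054 [255.52560397 215.58953346]
[[   0    0   65   60 3788]
 [  21   20   21   10  111]
 [  21   31    1    1    1]] [[257.02666315 209.66446674]
 [256.18918919 203.87387387]
 [246.         211.        ]]
```

View pics/w4.png

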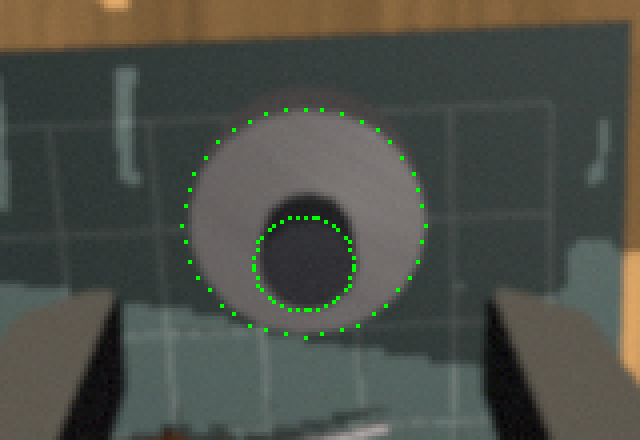

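Emit:
drive_tool --plan '[{"claw": 0.4, "linear": [-1.4, 0.05, 1], "angular": [0, 0, 0]}, {"claw": 0.4, "linear": [0, 0, 3], "angular": [0, 0, 0]}, {"claw": 0.4, "linear": [0, 0, 3], "angular": [0, 0, 0]}, {"claw": 0.4, "linear": [0, 0, 1.5], "angular": [0, 0, 0]}, {"claw": 0.4, "linear": [0, 0, 0.6], "angular": [0, 0, 0]}, {"claw": 0.4, "linear": [0, 0, 0.3], "angular": [0, 0, 0]}, {"claw": 0.4, "linear": [0, 0, 0], "angular": [0, 0, 0]}, {"claw": 0.4, "linear": [0, 0, 0], "angular": [0, 0, 0]}]'

```text
t: 13.35
tool_pos: [0.5709, -0.0606, 0.0356]
orientation: [2.221, 2.22, 0.001]
force: [0.4, 0.2, -0.1]
opening: 0.056
```

Emit:
drive_tool --plan '[{"claw": 0.7, "linear": [0.1, 0, 0.05], "angular": [0, 0, 0]}, {"claw": 0.95, "linear": [0, 0, 0], "angular": [0, 0, 0]}, {"claw": 0.95, "linear": [0, 0, 0], "angular": [0, 0, 0]}, {"claw": 0.95, "linear": [0, 0, 0], "angular": [0, 0, 0]}, {"claw": 0.95, "linear": [0, 0, 0], "angular": [0, 0, 0]}]' --newtons 35

```text
t: 13.98
tool_pos: [0.5703, -0.0596, 0.0342]
orientation: [2.222, 2.221, 0.0]
force: [1.3, -0.1, -0.1]
opening: 0.0214
```

Emit:
drive_tool --plan '[{"claw": 0.95, "linear": [0, 0, -1], "angular": [0, 0, 0]}, {"claw": 0.95, "linear": [0, 0, -3], "angular": [0, 0, 0]}, {"claw": 0.95, "linear": [0, 0, -3.5], "angular": [0, 0, 0]}, {"claw": 0.95, "linear": [2, -0.3, -0.5], "angular": [0, 0, 0]}, {"claw": 0.95, "linear": [4, -0.3, 0], "angular": [0, 0, 0]}, {"claw": 0.95, "linear": [4, -0.3, 0], "angular": [0, 0, 0]}, {"claw": 0.95, "linear": [3.5, -0.4, 0], "angular": [0, 0, 0]}, {"claw": 0.95, "linear": [2.2, 0, 0], "angular": [0, 0, 0]}, {"claw": 0.95, "linear": [0, 0, 0], "angular": [0, 0, 0]}, {"claw": 0.95, "linear": [0, 0, 0], "angular": [0, 0, 0]}]'

```text
t: 15.22
tool_pos: [0.5563, 0.0975, 0.1132]
orientation: [-2.221, -2.221, 0.002]
force: [0.1, -0.6, -5.3]
opening: 0.0211
```

```bash
python3 go.py .5575 .0975 .046 90
python3 - <<'E'
from h import *
c=read_camera('side'); save(c,'s5')
c=read_camera('wrist'); save(c,'w5')
E
```

```text
t 15.225 p [0.5563 0.0975 0.1132] f [ 0.1 -0.6 -5.3] open 0.0211 q6 0.08
lin cm [0.01 0.13 6.72] ang deg [-0.1   0.03  0.01] lin in target frame [0.   0.12 6.72]
```

View pics/s5.png

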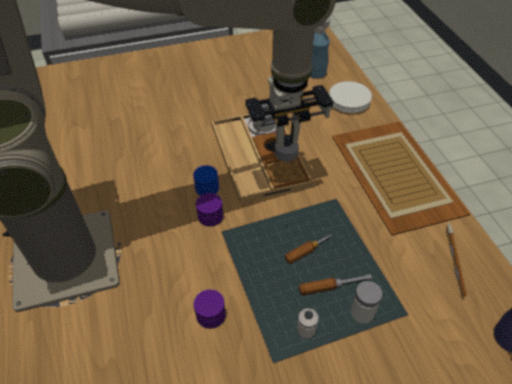

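View pics/w5.png

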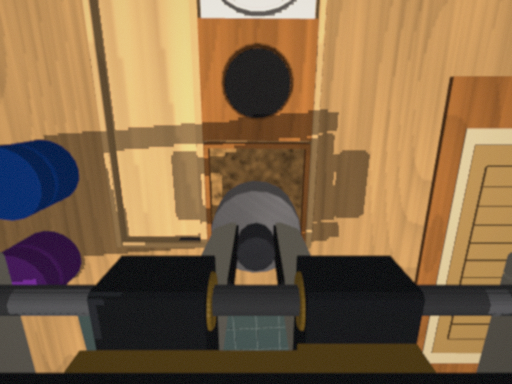

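The weight hangs level over the cork well, at side (287, 147) and wrist (256, 215).

Emit:
drive_tool --plan '[{"claw": 0.95, "linear": [0, 0.1, 1.5], "angular": [0, 0, 0]}, {"claw": 0.95, "linear": [0, 0, 2.5], "angular": [0, 0, 0]}, {"claw": 0.95, "linear": [0, 0, 1.4], "angular": [0, 0, 0]}, {"claw": 0.95, "linear": [0, 0, 0.6], "angular": [0, 0, 0]}, {"claw": 0.95, "linear": [0, 0, 0.3], "angular": [0, 0, 0]}, {"claw": 0.95, "linear": [0, 0, 0.15], "angular": [0, 0, 0]}, {"claw": 0.95, "linear": [0, 0, 0.1], "angular": [0, 0, 0]}, {"claw": 0.95, "linear": [0, 0, 0], "angular": [0, 0, 0]}]'

```text
t: 16.32
tool_pos: [0.5585, 0.0975, 0.049]
orientation: [2.222, 2.221, 0.001]
force: [-0.2, 0.1, -4.1]
opening: 0.0212
```

Emit:
drive_tool --plan '[{"claw": 0.95, "linear": [0, 0, 0.12], "angular": [0, 0, 0]}, {"claw": 0.95, "linear": [0, 0, 0.12], "angular": [0, 0, 0]}]'

```text
t: 16.58
tool_pos: [0.5583, 0.0975, 0.0463]
orientation: [2.222, 2.221, 0.0]
force: [-0.6, -0.3, -3.9]
opening: 0.0211
```

Emit:
drive_tool --plan '[{"claw": 0.95, "linear": [0, 0, 0.1], "angular": [0, 0, 0]}, {"claw": 0.95, "linear": [0, 0, 0.05], "angular": [0, 0, 0]}]'

```text
t: 16.82
tool_pos: [0.5584, 0.0975, 0.0461]
orientation: [2.222, 2.221, 0.0]
force: [-8.7, -0.5, 11.5]
opening: 0.0214
```

Emit:
drive_tool --plan '[{"claw": 0.6, "linear": [0, 0, 0], "angular": [0, 0, 0]}, {"claw": 0.5, "linear": [0, 0, 0], "angular": [0, 0, 0]}, {"claw": 0.4, "linear": [0, 0, 0], "angular": [0, 0, 0]}, {"claw": 0.4, "linear": [0, 0, -1.5], "angular": [0, 0, 0]}, {"claw": 0.3, "linear": [0, 0, -4.5], "angular": [0, 0, 0]}, {"claw": 0.3, "linear": [-2, -0.5, -4.5], "angular": [0, 0, 0]}, {"claw": 0.3, "linear": [-5, -1.3, -1], "angular": [0, 0, 0]}, {"claw": 0.3, "linear": [-5.2, -1.3, 0], "angular": [0, 0, 0]}, {"claw": 0.3, "linear": [-5.2, -1.3, 0], "angular": [0, 0, 0]}, {"claw": 0.3, "linear": [-5.2, -1.3, 0], "angular": [0, 0, 0]}, {"claw": 0.3, "linear": [-5.2, -1.3, 0], "angular": [0, 0, 0]}, {"claw": 0.3, "linear": [-5.2, -1.3, 0], "angular": [0, 0, 0]}]'

```text
t: 18.32
tool_pos: [0.4747, -0.2343, 0.1612]
orientation: [2.221, 2.22, 0.001]
force: [1.0, 0.2, -0.4]
opening: 0.0652
```

Emit:
drive_tool --plan '[{"claw": 0.3, "linear": [-4, -1, 0], "angular": [0, 0, 0]}, {"claw": 0.3, "linear": [-3, -0.8, 0], "angular": [0, 0, 0]}, {"claw": 0.3, "linear": [0, 0, 0], "angular": [0, 0, 0]}, {"claw": 0.3, "linear": [0, 0, 0], "angular": [0, 0, 0]}]'

```text
t: 18.82
tool_pos: [0.4572, -0.3021, 0.1604]
orientation: [2.222, 2.22, 0.001]
force: [0.2, 0.2, -0.3]
opening: 0.0652
```

```bash
python3 go.py .455 -.3225 .028 90
python3 v.py wrist glue_bottle .455 -.3225 0 w6; python3 v.py side weight .558 .0975 .014 s6;python3 v.py top weight .558 .0975 .014 t6
```

```text
t 18.825 p [ 0.4572 -0.3021  0.1604] f [ 0.2  0.2 -0.3] open 0.0652 q6 -0.68
lin cm [-2.04 -0.23 13.24] ang deg [ 0.03 -0.   -0.04] lin in target frame [-2.04 -0.22 13.24]
0.64 254 205 1486 err px 4
  fit [ 0.4553 -0.3223  0.      1.4549]
0.58 381 209 3886 err px 128
0.6 284 171 273 err px 7
  fit [ 0.5487  0.0883  0.     11.1009]
0.61 176 175 4490 err px 49
0.55 213 143 417 err px 1
  fit [0.558  0.0975 0.     0.3308]
0.25 214 145 837 err px 3
  fit [ 0.5471  0.0694  0.     46.9876]
```

View pics/s6.png

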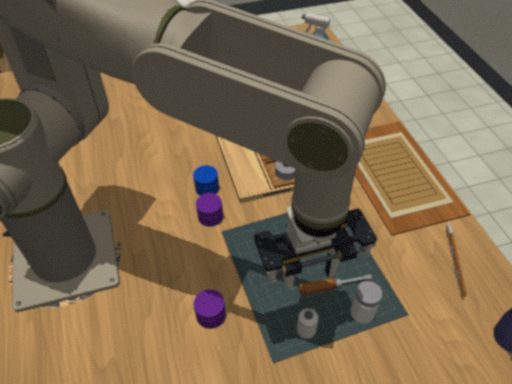

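View pics/w6.png

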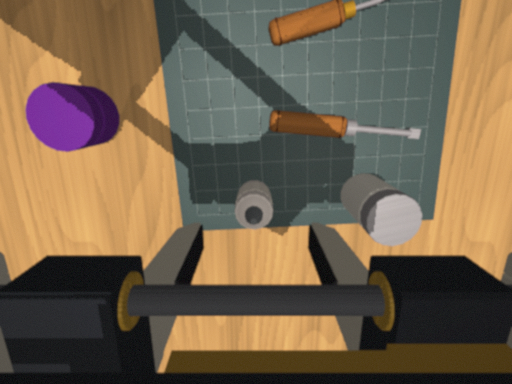

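Top view: the weight stands centred in the cork well at (213, 143). The bottle is at wrist (254, 205), which confirms my estimate.

Emit:
drive_tool --plan '[{"claw": 0.3, "linear": [-2.05, -0.2, 1], "angular": [0, 0, 0]}, {"claw": 0.3, "linear": [0, 0, 2], "angular": [0, 0, 0]}, {"claw": 0.3, "linear": [0, 0, 3.5], "angular": [0, 0, 0]}, {"claw": 0.3, "linear": [0, 0, 3.5], "angular": [0, 0, 0]}, {"claw": 0.3, "linear": [0, 0, 2], "angular": [0, 0, 0]}, {"claw": 0.3, "linear": [0, 0, 1.2], "angular": [0, 0, 0]}, {"claw": 0.3, "linear": [0, 0, 0], "angular": [0, 0, 0]}, {"claw": 0.55, "linear": [0, 0, 0], "angular": [0, 0, 0]}, {"claw": 0.75, "linear": [0, 0, 0], "angular": [0, 0, 0]}, {"claw": 0.75, "linear": [0, 0, 0], "angular": [0, 0, 0]}, {"claw": 0.75, "linear": [0, 0, 0], "angular": [0, 0, 0]}]' --newtons 12

```text
t: 20.5
tool_pos: [0.4554, -0.3233, 0.0285]
orientation: [2.221, 2.22, 0.0]
force: [-0.1, 0.4, 3.9]
opening: 0.0378
```

Emit:
drive_tool --plan '[{"claw": 0.75, "linear": [0, 0, -1.5], "angular": [0, 0, 0]}, {"claw": 0.75, "linear": [0, 0, -4], "angular": [0, 0, 0]}, {"claw": 0.75, "linear": [0, 0, -4], "angular": [0, 0, 0]}, {"claw": 0.75, "linear": [3, 0.6, -3], "angular": [0, 0, 0]}, {"claw": 0.75, "linear": [5, 1, 0], "angular": [0, 0, 0]}, {"claw": 0.75, "linear": [5, 1, 0], "angular": [0, 0, 0]}, {"claw": 0.75, "linear": [5, 1, 0], "angular": [0, 0, 0]}, {"claw": 0.75, "linear": [5, 1, 0], "angular": [0, 0, 0]}, {"claw": 0.75, "linear": [5, 1, 0], "angular": [0, 0, 0]}, {"claw": 0.75, "linear": [5, 1, 0], "angular": [0, 0, 0]}, {"claw": 0.75, "linear": [5, 1, 0], "angular": [0, 0, 0]}, {"claw": 0.75, "linear": [5, 1, 0], "angular": [0, 0, 0]}]'

```text
t: 22.0
tool_pos: [0.5414, 0.1087, 0.1538]
orientation: [2.222, 2.22, 0.001]
force: [-0.2, 0.0, -0.1]
opening: 0.038
```

Emit:
drive_tool --plan '[{"claw": 0.75, "linear": [4.5, 0.8, 0], "angular": [0, 0, 0]}, {"claw": 0.75, "linear": [3, 0.6, 0], "angular": [0, 0, 0]}, {"claw": 0.75, "linear": [1.4, 0.2, 0], "angular": [0, 0, 0]}, {"claw": 0.75, "linear": [0, 0, 0], "angular": [0, 0, 0]}, {"claw": 0.75, "linear": [0, 0, 0], "angular": [0, 0, 0]}]'

```text
t: 22.62
tool_pos: [0.5572, 0.1948, 0.1528]
orientation: [2.223, 2.22, -0.001]
force: [-0.2, -0.3, 0.3]
opening: 0.0377
```

```bash
python3 go.py .5577 .1955 .0365 90
python3 - <<'E'
from h import *
c=read_camera('wrist'); save(c,'w7')
c=read_camera('side'); save(c,'s7')
E
```

```text
t 22.625 p [0.5572 0.1948 0.1528] f [-0.2 -0.3  0.3] open 0.0377 q6 0.25
lin cm [ 0.08  0.05 11.63] ang deg [-0.01  0.03 -0.08] lin in target frame [ 0.07  0.05 11.63]
```

View pics/w7.png

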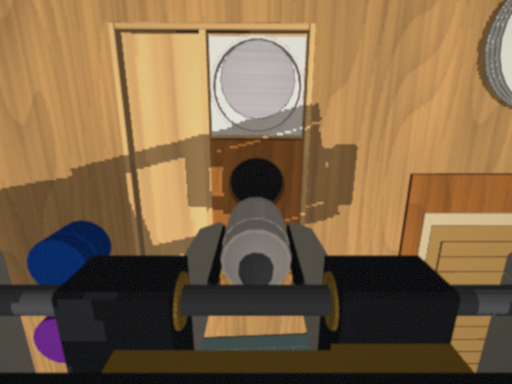

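View pics/s7.png

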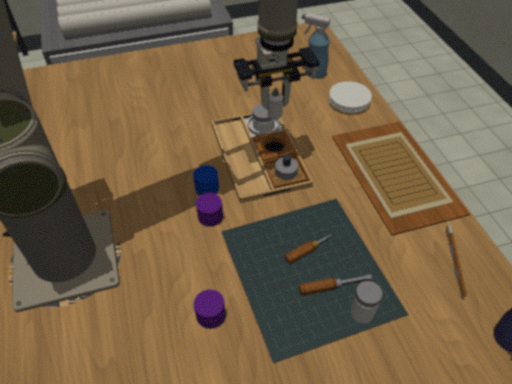

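```bash
python3 - <<'E'
from h import *
c=read_camera('wrist')
for u,v in((257,158),(231,183),(284,183)): print(onz(c,u,v,.026))
im=c['pixels'][:,:,::-1].copy()
for p in cyl((.026,.029)):
    q=proj(c,p+[.5577,.1955,0]).round().astype(int); im[q[1],q[0]]=(0,255,0)
cv2.imwrite('pics/w8.png',cv2.resize(im[120:240,180:340],None,fx=4,fy=4,interpolation=0))
E
```

```text
[0.5593796  0.22283981 0.026     ]
[0.5324431  0.19675933 0.026     ]
[0.58733528 0.19668834 0.026     ]
```

View pics/w8.png

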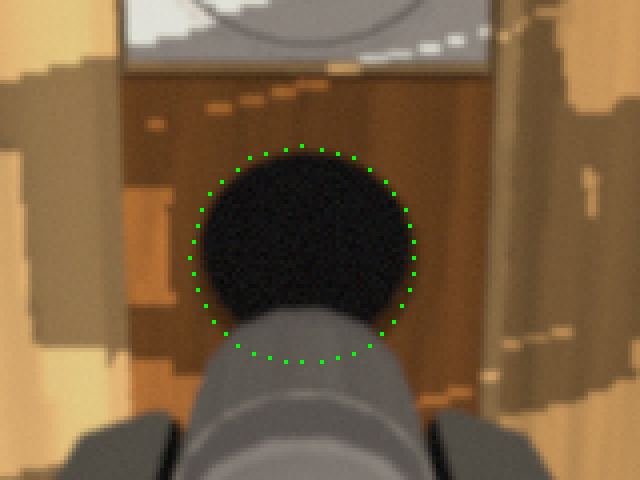

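The hole matches the overlay, within 1–2 mm. Lowering the bottle.

Emit:
drive_tool --plan '[{"claw": 0.75, "linear": [0.05, 0.1, 2], "angular": [0, 0, 0]}, {"claw": 0.75, "linear": [0, 0, 3], "angular": [0, 0, 0]}, {"claw": 0.75, "linear": [0, 0, 3], "angular": [0, 0, 0]}, {"claw": 0.75, "linear": [0, 0, 1.5], "angular": [0, 0, 0]}, {"claw": 0.75, "linear": [0, 0, 1], "angular": [0, 0, 0]}, {"claw": 0.75, "linear": [0, 0, 0.5], "angular": [0, 0, 0]}, {"claw": 0.75, "linear": [0, 0, 0.25], "angular": [0, 0, 0]}, {"claw": 0.75, "linear": [0, 0, 0.1], "angular": [0, 0, 0]}, {"claw": 0.75, "linear": [0, 0, 0], "angular": [0, 0, 0]}, {"claw": 0.75, "linear": [0, 0, 0.1], "angular": [0, 0, 0]}]'

```text
t: 24.02
tool_pos: [0.5586, 0.1966, 0.0388]
orientation: [2.222, 2.221, 0.001]
force: [0.2, -0.2, -0.3]
opening: 0.0378
```

Emit:
drive_tool --plan '[{"claw": 0.75, "linear": [0, 0, 0.1], "angular": [0, 0, 0]}, {"claw": 0.75, "linear": [0, 0, 0.1], "angular": [0, 0, 0]}]'

```text
t: 24.28
tool_pos: [0.5583, 0.1965, 0.0365]
orientation: [2.222, 2.221, 0.0]
force: [-3.9, -1.0, 8.4]
opening: 0.0378
```

Emit:
drive_tool --plan '[{"claw": 0.5, "linear": [0, 0, 0], "angular": [0, 0, 0]}, {"claw": 0.4, "linear": [0, 0, 0], "angular": [0, 0, 0]}, {"claw": 0.35, "linear": [0, 0, 0], "angular": [0, 0, 0]}, {"claw": 0.35, "linear": [0, 0, -2], "angular": [0, 0, 0]}, {"claw": 0.35, "linear": [0, 0, -5], "angular": [0, 0, 0]}, {"claw": 0.4, "linear": [0, 0, -5], "angular": [0, 0, 0]}, {"claw": 0.5, "linear": [-4, -0.6, -2], "angular": [0, 0, 0]}, {"claw": 0.5, "linear": [-5.2, -0.8, 0], "angular": [0, 0, 0]}, {"claw": 0.5, "linear": [-5.2, -0.8, 0], "angular": [0, 0, 0]}, {"claw": 0.5, "linear": [-5.2, -0.8, 0], "angular": [0, 0, 0]}, {"claw": 0.5, "linear": [-5.2, -0.8, 0], "angular": [0, 0, 0]}, {"claw": 0.5, "linear": [-5.2, -0.8, 0], "angular": [0, 0, 0]}]'

```text
t: 25.78
tool_pos: [0.5121, -0.1052, 0.1782]
orientation: [2.22, 2.219, 0.002]
force: [0.6, -0.2, 1.0]
opening: 0.0466
```

Emit:
drive_tool --plan '[{"claw": 0.5, "linear": [-2.5, -0.3, 0], "angular": [0, 0, 10]}, {"claw": 0.5, "linear": [0, 0, 0], "angular": [0, 0, 10.5]}, {"claw": 0.5, "linear": [0, 0, 0], "angular": [0, 0, 10.5]}, {"claw": 0.5, "linear": [0, 0, 0], "angular": [0, 0, 10.5]}, {"claw": 0.5, "linear": [0, 0, 0], "angular": [0, 0, 10.5]}, {"claw": 0.5, "linear": [0, 0, 0], "angular": [0, 0, 10.5]}, {"claw": 0.5, "linear": [0, 0, 0], "angular": [0, 0, 10.5]}, {"claw": 0.5, "linear": [0, 0, 0], "angular": [0, 0, 0]}, {"claw": 0.5, "linear": [0, 0, 0], "angular": [0, 0, 0]}]'

```text
t: 26.9
tool_pos: [0.5093, -0.1286, 0.1771]
orientation: [3.106, 0.47, 0.001]
force: [0.1, -0.4, 0.3]
opening: 0.0461
```

```bash
python3 go.py .507 -.146 .013 16.6
python3 - <<'E'
from h import *
c=read_camera('wrist'); save(c,'w9')
for d in masks_of(c,'awl')[:4]:
    v,u=np.nonzero(d['mask']); p=onz(c,u.mean(),v.mean(),.01); print(d['p'],u.mean(),v.mean(),d['mask'].sum(),p)
    if np.hypot(p[0]-.507,p[1]+.146)<.05: print(fit([(c,d['mask'])],'awl',(.507,-.146,.29),.002,True,up=1))
c=read_camera('side'); save(c,'s9')
c=read_camera('top'); save(c,'t9')
E
```

```text
t 26.9 p [ 0.5093 -0.1286  0.1771] f [ 0.1 -0.4  0.3] open 0.0461 q6 0.93
lin cm [-0.75  1.59 16.41] ang deg [ 0.03 -0.05  0.61] lin in target frame [-0.72  1.6  16.41]
0.63 270.6312410841655 174.1718972895863 1402 [ 0.5161998  -0.14415821  0.01      ]
(np.float64(0.5087885257674639), np.float64(-0.14510824136527126), np.float64(0.2702233242965231), np.float32(3.980714))
```

View pics/w9.png

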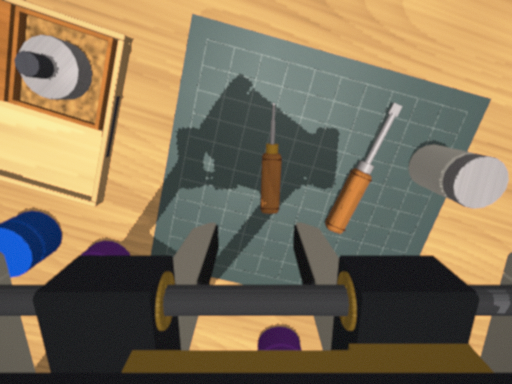

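View pics/s9.png

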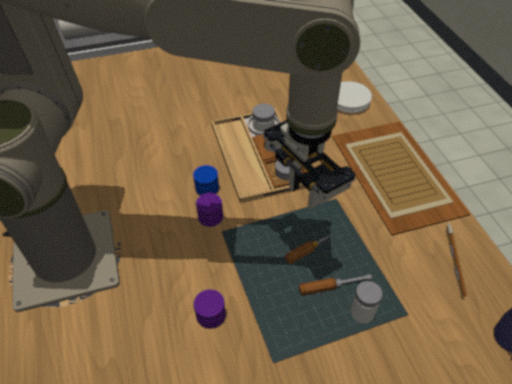

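The awl is at wrist (270, 180), with the needle pointing up at (274, 105). The wrist fit puts it at (0.508, -0.1455), yaw 15.5°.

```bash
python3 go.py .508 -.1455 .009 15.6
```

```text
t 27.1 p [ 0.5091 -0.1285  0.1764] f [-0.2 -0.4  0.3] open 0.0464 q6 0.93
lin cm [-0.6   1.59 16.74] ang deg [ 0.   -0.01  1.47] lin in target frame [-0.56  1.61 16.74]
```

View pics/t9.png

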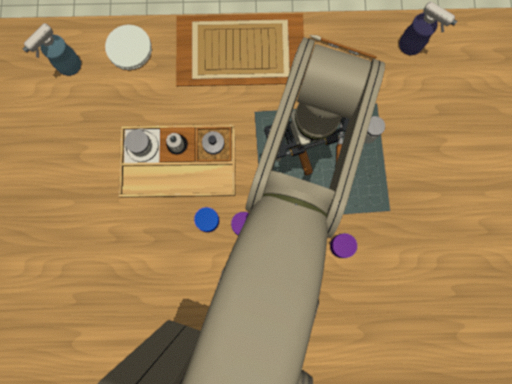

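All three are seated in the tray: jar (138, 143), bottle (176, 143) and weight (213, 143). Now the awl.

Emit:
drive_tool --plan '[{"claw": 0.5, "linear": [-0.6, 1.6, 1.5], "angular": [0, 0, 1.5]}, {"claw": 0.5, "linear": [0, 0, 4], "angular": [0, 0, 0]}, {"claw": 0.5, "linear": [0, 0, 4], "angular": [0, 0, 0]}, {"claw": 0.5, "linear": [0, 0, 4], "angular": [0, 0, 0]}, {"claw": 0.5, "linear": [0, 0, 1.8], "angular": [0, 0, 0]}, {"claw": 0.5, "linear": [0, 0, 0.8], "angular": [0, 0, 0]}, {"claw": 0.5, "linear": [0, 0, 0.4], "angular": [0, 0, 0]}, {"claw": 0.5, "linear": [0, 0, 0], "angular": [0, 0, 0]}, {"claw": 0.75, "linear": [0, 0, 0], "angular": [0, 0, 0]}, {"claw": 0.95, "linear": [0, 0, 0], "angular": [0, 0, 0]}, {"claw": 0.95, "linear": [0, 0, 0], "angular": [0, 0, 0]}, {"claw": 0.95, "linear": [0, 0, 0], "angular": [0, 0, 0]}]' --newtons 12

```text
t: 28.6
tool_pos: [0.5083, -0.1457, 0.0116]
orientation: [3.113, 0.423, 0.001]
force: [-0.9, 0.4, 3.2]
opening: 0.0217
```

Emit:
drive_tool --plan '[{"claw": 0.95, "linear": [0, 0, -1.5], "angular": [0, 0, 0]}, {"claw": 0.95, "linear": [0, 0, -4], "angular": [0, 0, 0]}, {"claw": 0.95, "linear": [0, 0, -5], "angular": [0, 0, 0]}, {"claw": 0.95, "linear": [0, 0, -2], "angular": [0, 0, -10]}, {"claw": 0.95, "linear": [0, 0, 0], "angular": [0, 0, -10.5]}, {"claw": 0.95, "linear": [0, 0, 0], "angular": [0, 0, -10.5]}, {"claw": 0.95, "linear": [0, 0, 0], "angular": [0, 0, -10.5]}, {"claw": 0.95, "linear": [0, 0, 0], "angular": [0, 0, -10.5]}, {"claw": 0.95, "linear": [0, 0, 0], "angular": [0, 0, -10.5]}, {"claw": 0.95, "linear": [0, 0, 0], "angular": [0, 0, -10.5]}, {"claw": 0.95, "linear": [0, 0, 0], "angular": [0, 0, -1.5]}, {"claw": 0.95, "linear": [0, 0, 0], "angular": [0, 0, 0]}]'

```text
t: 30.1
tool_pos: [0.5081, -0.1456, 0.1367]
orientation: [2.225, 2.217, 0.0]
force: [0.1, -0.1, -0.4]
opening: 0.0222
```

Emit:
drive_tool --plan '[{"claw": 0.95, "linear": [3, -0.5, 0], "angular": [0, 0, 0]}, {"claw": 0.95, "linear": [5, -0.9, 0], "angular": [0, 0, 0]}, {"claw": 0.95, "linear": [5, -0.9, 0], "angular": [0, 0, 0]}, {"claw": 0.95, "linear": [5, -0.9, 0], "angular": [0, 0, 0]}, {"claw": 0.95, "linear": [4.5, -0.9, 0], "angular": [0, 0, 0]}, {"claw": 0.95, "linear": [3, -0.6, 0], "angular": [0, 0, 0]}, {"claw": 0.95, "linear": [0, 0, 0], "angular": [0, 0, 0]}, {"claw": 0.95, "linear": [0, 0, 0], "angular": [0, 0, 0]}]'

```text
t: 31.1
tool_pos: [0.4613, 0.1091, 0.1364]
orientation: [2.223, 2.219, -0.0]
force: [0.5, 0.4, -0.2]
opening: 0.0215
```

```bash
python3 go.py .462 .110 .0165 90
python3 - <<'E'
from h import *
c=read_camera('side'); save(c,'s10')
c=read_camera('wrist'); save(c,'w10')
E
```

```text
t 31.1 p [0.4613 0.1091 0.1364] f [ 0.5  0.4 -0.2] open 0.0215 q6 0.13
lin cm [ 0.1   0.07 11.99] ang deg [ 0.01  0.02 -0.09] lin in target frame [ 0.09  0.07 11.99]
```

View pics/s10.png

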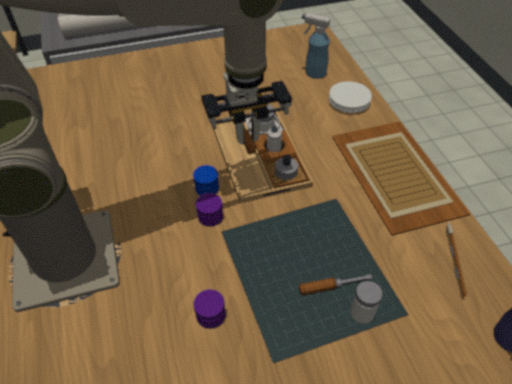

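View pics/w10.png

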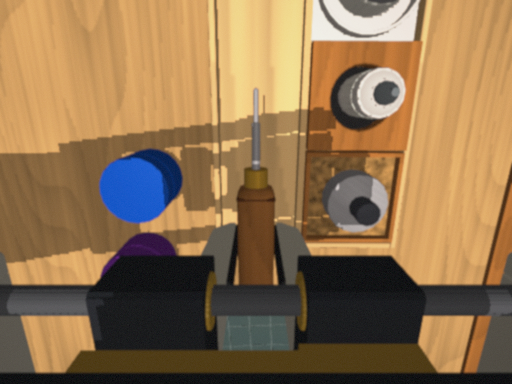

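The awl is held level and in line with the trough (needle at wrist (256, 90)). Lowering.

Emit:
drive_tool --plan '[{"claw": 0.95, "linear": [0, 0.35, 2], "angular": [0, 0, 0]}, {"claw": 0.95, "linear": [0, 0, 3.5], "angular": [0, 0, 0]}, {"claw": 0.95, "linear": [0, 0, 3.5], "angular": [0, 0, 0]}, {"claw": 0.95, "linear": [0, 0, 1.5], "angular": [0, 0, 0]}, {"claw": 0.95, "linear": [0, 0, 0.7], "angular": [0, 0, 0]}, {"claw": 0.95, "linear": [0, 0, 0.4], "angular": [0, 0, 0]}, {"claw": 0.95, "linear": [0, 0, 0.2], "angular": [0, 0, 0]}, {"claw": 0.95, "linear": [0, 0, 0], "angular": [0, 0, 0]}, {"claw": 0.95, "linear": [0, 0, 0.1], "angular": [0, 0, 0]}]'

```text
t: 32.33
tool_pos: [0.4651, 0.1096, 0.0178]
orientation: [2.221, 2.221, 0.001]
force: [0.3, 0.2, -0.3]
opening: 0.0218
```

Emit:
drive_tool --plan '[{"claw": 0.95, "linear": [0, 0, 0.1], "angular": [0, 0, 0]}, {"claw": 0.95, "linear": [0, 0, 0.1], "angular": [0, 0, 0]}]'

```text
t: 32.58
tool_pos: [0.4647, 0.1095, 0.0156]
orientation: [2.222, 2.221, 0.0]
force: [-5.5, -0.8, 12.1]
opening: 0.0221
```

Emit:
drive_tool --plan '[{"claw": 0.7, "linear": [0, 0, 0], "angular": [0, 0, 0]}, {"claw": 0.64, "linear": [0, 0, 0], "angular": [0, 0, 0]}, {"claw": 0.64, "linear": [0, 0, 0], "angular": [0, 0, 0]}, {"claw": 0.64, "linear": [0, 0, -1.5], "angular": [0, 0, 0]}, {"claw": 0.64, "linear": [0, 0, -4], "angular": [0, 0, 0]}, {"claw": 0.64, "linear": [0, 0, -5], "angular": [0, 0, 0]}, {"claw": 0.64, "linear": [0, 0, -5], "angular": [0, 0, 0]}, {"claw": 0.64, "linear": [-5, 0, -3], "angular": [0, 0, 0]}, {"claw": 0.64, "linear": [-5, 0, 0], "angular": [0, 0, 0]}, {"claw": 0.64, "linear": [-5, 0, 0], "angular": [0, 0, 0]}, {"claw": 0.64, "linear": [-3, 0, 0], "angular": [0, 0, 0]}, {"claw": 0.64, "linear": [0, 0, 0], "angular": [0, 0, 0]}]'

```text
t: 34.08
tool_pos: [0.4645, -0.0724, 0.2014]
orientation: [2.225, 2.216, 0.001]
force: [-0.1, 0.0, -0.7]
opening: 0.0333
```

```bash
python3 go.py
python3 - <<'E'
from h import *
c=read_camera('top'); save(c,'t11')
for l,x0,z,y in (('paste_jar',(.559,.2935,0),.01,0),('weight',(.558,.0975,0),.014,0),('glue_bottle',(.558,.196,0),.01,0),('awl',(.465,.11,1.57),.006,1)):
    for d in masks_of(c,l):
        v,u=np.nonzero(d['mask'])
        if np.hypot(*(proj(c,[x0[0],x0[1],.03])-[u.mean(),v.mean()]))<15: print(l,d['p'],np.round(fit([(c,d['mask'])],l,x0,z,y),4))
w=read_camera('wrist'); save(w,'w11')
w=read_camera('side'); save(w,'s11')
E
```

```text
t 34.075 p [ 0.4645 -0.0724  0.2014] f [-0.1  0.  -0.7] open 0.0333 q6 -0.26
paste_jar 0.81 [ 0.5585  0.2944  0.     15.2249]
glue_bottle 0.57 [0.5575 0.1979 0.     5.1067]
awl 0.81 [ 0.4653  0.1076  1.5874 11.1031]
```

View pics/t11.png

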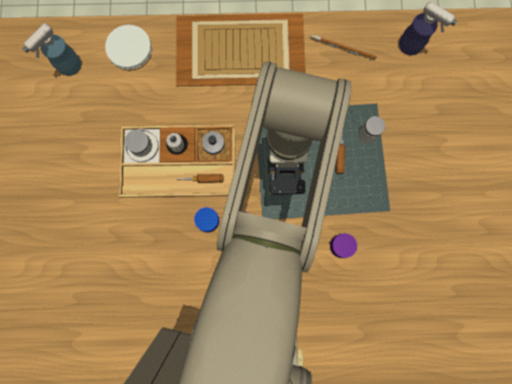

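View pics/w11.png

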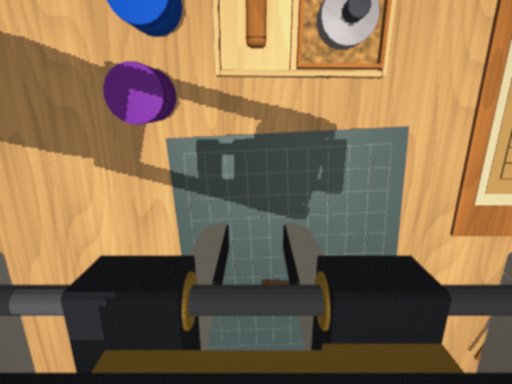

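View pics/s11.png

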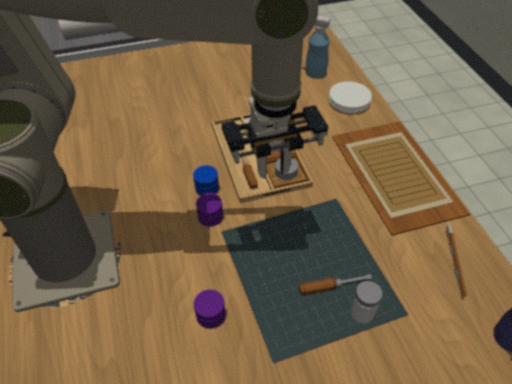

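The top view shows the jar (138, 144), bottle (176, 143) and weight (213, 142) seated. The awl lies lengthwise in the trough at (201, 179), and the tall jar and screwdriver haven't moved. Handing in.

```bash
python3 -c "
from plant import *
print(close_job())"
```

```text
the job is handed in; nothing more can be done
None
```

The tray is packed and the job is handed in, at about 34 s on the robot's clock. I placed the paste jar in the drip cup, then the press weight in the cork well, the glue bottle in the block's hole, and the awl lengthwise in the long trough. Each was lowered until the force reading showed contact before I let go.

**Positions:** The last top view shows all four in place and upright. Fits to that view put the jar and bottle within about 3 mm of their seat centres, and the awl within about 1° of the trough line.

**Left alone:** The tall jar and screwdriver look unmoved in the final views, and I never went near the blue and purple look-alikes. The robot was clear of everything when I handed in.

**Checks that failed or disagreed:**
- **Weight:** The detector missed it in the last top view and in the wrist view before the pick. One side-view fit, partly hidden by the arm, was about 1 cm off. An earlier unblocked top-view fit had it centred in the well, and the final pictures agree.
- **Mat height:** The contact heights suggest the mat is about 2 mm thick, so I added that to the heights for the later moves.

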